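Find the rattling analyser cartridge

TASK

In one of the two closed cartridges on the metal carrier plate the metal block has come loose. Pick them up and tilt them lengthwise to find the one whose block slides, and lay that one flat in the empty reject tray; the sound one must end lying flat in its own place on the carrier, where it started.

Things in the scene. Friction and masses are not known exactly. Their poses are not given: they have to be found in the camera images.
- cart_a_center (a point): centre (half-way up) of the cartridge on the left (+y) of the metal carrier plate, seen from the robot: closed white box 96 x 46 x 40 mm (x length, y width, z up), 0.3 kg, lying flat, underside 6 mm above the bench, 160 mm beside its identical twin. Grasp it across the 46 mm. A clear window 84 x 18 mm along the lid shows the copper block inside on a black floor. Either one may be faulty.
- cart_b_center (a point): centre (half-way up) of the cartridge on the right (-y) of the metal carrier plate, seen from the robot: closed white box 96 x 46 x 40 mm (x length, y width, z up), 0.3 kg, lying flat, underside 6 mm above the bench, 160 mm beside its identical twin. Grasp it across the 46 mm. A clear window 84 x 18 mm along the lid shows the copper block inside on a black floor. Either one may be faulty.
- block_a_center (a point): centre of the copper block, 40 x 34 x 22 mm, sealed in the left (+y) cartridge; mid-length at the start, axes as the cartridge's. If sound it is held and shifts under 3 mm; if loose it slides up to 24 mm along x either way once tilted over about 15 degrees (at 35 degrees in well under 1 s), can be felt as a shift of weight, and stays there when levelled.
- block_b_center (a point): centre of the copper block, 40 x 34 x 22 mm, sealed in the right (-y) cartridge; mid-length at the start, axes as the cartridge's. If sound it is held and shifts under 3 mm; if loose it slides up to 24 mm along x either way once tilted over about 15 degrees (at 35 degrees in well under 1 s), can be felt as a shift of weight, and stays there when levelled.
- reject_tray: fixed open grey tray 230 x 190 mm (its x and y), 24 mm high, walls and floor 5 mm thick, on the bench beside the carrier (left or right of it), empty; origin at the centre of its underside, z up. Jars and racks stand beyond it and the carrier, farther from the robot.
Things that resemble listed ones, but are neither listed nor needed, are in the scene too. What is shaped like the part that bears cart_a_center but brown or green is not meant. What is shaped like the part that bears cart_b_center but purple is not meant.

How it is judged:
On the way:
1. a cartridge is tilted by more than 15 degrees with its loose block slid from the middle ((((x of block_a_center in the frame of cart_a_center above 0.008 m or x of block_a_center in the frame of cart_a_center below -0.008 m) and angle between cart_a_center's own z axis and vertical above 0.25 rad) or ((x of block_b_center in the frame of cart_b_center above 0.008 m or x of block_b_center in the frame of cart_b_center below -0.008 m) and angle between cart_b_center's own z axis and vertical above 0.25 rad))), for 0.1 s.
At the end, for the whole second after the job is handed in: The cartridge whose block has slid (over 8 mm) lies flat (within 10 deg) and still on the reject tray's floor, centre within 80 mm of the tray's in its x and y; the other, its block within 8 mm of the middle, lies flat (within 10 deg) and still within 30 mm of its start ((((x of block_a_center in the frame of cart_a_center above 0.008 m or x of block_a_center in the frame of cart_a_center below -0.008 m) and not (x of block_b_center in the frame of cart_b_center above 0.008 m or x of block_b_center in the frame of cart_b_center below -0.008 m) and x of cart_a_center in the frame of reject_tray between -0.08 and 0.08 m and y of cart_a_center in the frame of reject_tray between -0.08 and 0.08 m and height (world z) of cart_a_center below 0.034 m and angle between each of cart_a_center, cart_b_center's own z axis and vertical below 0.17 rad and distance of cart_b_center from where it was at the start of the episode below 0.03 m and linear speed of each of cart_a, cart_b below 0.02 m/s) or ((x of block_b_center in the frame of cart_b_center above 0.008 m or x of block_b_center in the frame of cart_b_center below -0.008 m) and not (x of block_a_center in the frame of cart_a_center above 0.008 m or x of block_a_center in the frame of cart_a_center below -0.008 m) and x of cart_b_center in the frame of reject_tray between -0.08 and 0.08 m and y of cart_b_center in the frame of reject_tray between -0.08 and 0.08 m and height (world z) of cart_b_center below 0.034 m and angle between each of cart_b_center, cart_a_center's own z axis and vertical below 0.17 rad and distance of cart_a_center from where it was at the start of the episode below 0.03 m and linear speed of each of cart_b, cart_a below 0.02 m/s))); the robot touches nothing.
It also fails if it takes over 58 s, if anything falls off the work surface, if the arm or the gripper's body presses on something with over 40 N, if the wrist force passes 120 N, or if a joint passes its speed limit or range.

ROBOT

A 6-joint arm with a two-finger parallel gripper is mounted at the origin on the work surface. World frame = base frame: x ahead of the robot, y to its left, z up, the work surface at z = 0. Lengths are in m, angles in rad, forces in N, time in s.
With the tool pointing down it reaches from about 0.325 to 0.925 m from the base axis. Payload 3.1 kg.
Tool frame: the origin (TCP) lies on the centre line of the jaws, within the pads' length; the fingertips stand ahead of it and the grasp point (between the pads) lies 8 mm behind it (env.tip_reach is the z of the fingertips in the tool frame, in m); z points along the fingers, y is the line along which they close (so a half turn about z gives the same grasp; the last joint's range is limited). The gripper opens to 85 mm and grips with 20 to 120 N. Pads are 22 mm wide; open, the fingers measure 114 mm over their backs; the gripper's body (76 mm by 85 mm) begins 54 mm behind the grasp point. The pads swing forward as they close: fully open they stand 13 mm farther back than shut.
Start: joints at [-1.228, 0.217, 1.613, -0, 1.311, -0.112], TCP at [0.275, -0.561, 0.242] pointing down, gripper open.
Joint ranges: [-2.75, 2.75], [-0.78, 2.1], [0.31, 2.55], [-1.13, 4.27], [0.13, 2.63], [-2.58, 2.58]. Speed limits (rad/s): [2.79, 2.79, 3.14, 3.14, 3.14, 3.14].

INTERFACE

Orientations are given as a rotation vector (axis times angle).
In Python, from bench import monitor, eyes, hand_in, env gives the robot as it stands.
- The arm moves only by the tool send_rows, never from a script. Its argument "targets" is a list of rows, each a list of 3 entries, a list of its own where there are three numbers: the finger opening in cm, from 0 to 8.54, then the shift along the tool's x, y, z in cm, then the turn about the tool's z in degrees. A call has 1 to 8 rows; each row shifts and turns the commanded pose from where the row before left it, along the tool's axes as they then stand; what a row does not reach is not made up. A row lasts 1/10 s, in which the tool goes at most 50 mm and 8.59 degrees, less where a joint would pass 70% of its speed; a pose out of reach is approached as far as the arm can. A call with a gripper value outside its range is refused whole. The fingers move at their own pace and stop on an object; "force" is the grip in N (left out, the last holds). Time passes only in rows, so rows that do not move let the fingers close. It gives the time, the measured TCP pose, the force, the opening and the grip force at its end, in the units of the state.
- monitor.observe(): the state, without advancing time (a new reading comes with each control period).
- eyes.get_image(name): name is "side" or "top"; returns the picture (384x512x3 uint8, red, green, blue); there is no depth.
- eyes.camera_params(name): a dict with "fx", "fy", "cx", "cy" (pixels), "rvec" (rotation vector, rad) and "tvec" (3), from world to camera coordinates, as OpenCV has them. Camera axes: x right, y down, z forward; pixel columns grow to the right and rows downward; lengths in m; the calibration is good to about 2 mm. A picture is of the moment at which its call begins. camera_params takes no time and is no camera call.
- hand_in(): hands the job in; it is judged then, once.
The state is a dict: "time": time; "qpos": joint angles; "qvel": joint speeds; "tau": joint torques, N m; "ee_pos": TCP position; "ee_rot": TCP orientation; "contact_force": force on the tool from outside, world axes, zero at the start; "wrist_torque": the same for the moment, N m; "opening": finger opening in m; "gripper_force": force on a finger pad.
Only numpy, scipy, OpenCV 4.12 (cv2) and the standard library are available. Lean on these libraries where they do the work, as an engineer would, in place of code of your own. Each camera call takes 0.05 s, during which the arm holds its last target. There are 200 camera calls.

## Working session

There is one attempt and no reset: what is moved stays moved. The work goes in short steps, Python scripts to look and compute and a tool call to move; the robot and the scene stay as the last step left them, time stands still between calls to the robot, and variables do not carry over. Pictures are saved under pics/ and viewed, at most 10 in all, crops included, and the job is handed in when it is done.

Besides the shell and the picture viewer there is one more tool, called as name([rows], argument=value, ...), one row to a line, values as JSON. send_rows: Moves the arm, as the interface text tells. Its arguments: {"type":"object","properties":{"targets":{"type":"array","items":{"type":"array"}},"force":{"type":"number"}},"required":["targets"]}

```bash
mkdir -p pics; ls; python3 - <<'E'
from bench import monitor, eyes, env
import cv2,numpy as np
for n in("top","side"):
    im=eyes.get_image(n); cv2.imwrite(f"pics/{n}0.png",im[:,:,::-1]); p=eyes.camera_params(n); print(n,p)
    R=cv2.Rodrigues(np.array(p['rvec']))[0]; print(-R.T@np.array(p['tvec']))
s=monitor.observe(); print(s, env.tip_reach)
E
```

```text
pics
top {'fx': 375.68127781473777, 'fy': 375.68127781473777, 'cx': 257.27621542205145, 'cy': 190.15590308247155, 'rvec': array([ 2.17239197, -2.12091071,  0.18410914]), 'tvec': array([0.04214902, 0.47563107, 0.8968715 ])}
[0.32896898 0.06560501 0.95909089]
side {'fx': 463.3789985410414, 'fy': 463.3789985410414, 'cx': 255.793461750481, 'cy': 195.90495075272136, 'rvec': array([ 0.02974957, -2.68494394,  1.62641983]), 'tvec': array([0.45980649, 0.04771747, 1.46290463])}
[0.44317485 1.28232669 0.7162564 ]
{'time': 0.1, 'qpos': array([-1.22819112e+00,  2.17686464e-01,  1.61478759e+00,  4.94980720e-07,
        1.31133647e+00, -1.12185308e-01]), 'qvel': array([-1.79767031e-03, -1.13389351e-03, -3.49147013e-03, -9.27646476e-05,
        1.34699963e-03, -1.88745963e-04]), 'tau': array([-7.62337477e-04, -3.98074543e+01, -3.04971886e+01, -2.47201315e-04,
        4.20887140e-03, -2.41818861e-05]), 'ee_pos': array([ 0.27432956, -0.56076973,  0.24108678]), 'ee_rot': array([-3.05857188e+00, -7.07745638e-01,  3.99456664e-04]), 'contact_force': array([-0.38681123,  0.58208291,  0.03584472]), 'wrist_torque': array([-0.00545019, -0.00281069,  0.01600589]), 'gripper_force': 0.0, 'opening': 0.0854333461072927} 0.011
```

View pics/top0.png

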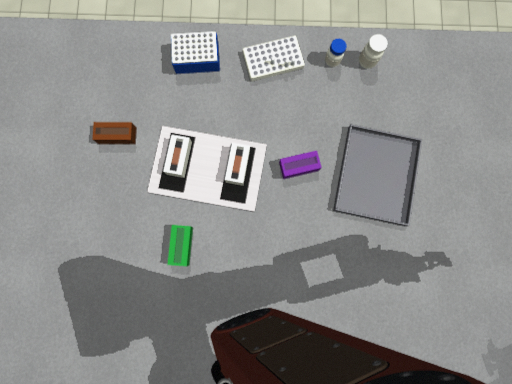

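View pics/side0.png

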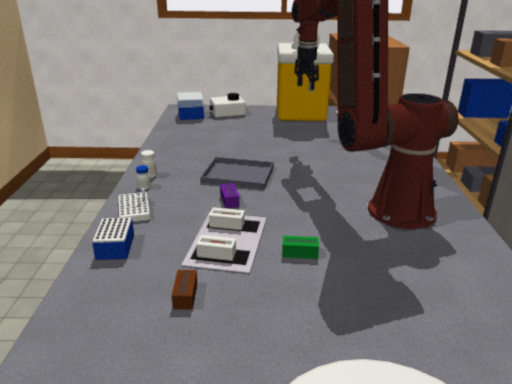

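The top view shows white cartridges A at about (177,155) and B at about (238,163) on the white carrier. Brown (113,132), purple (300,164) and green (180,245) are decoys, and the grey tray is at (377,175). A and B are the ones meant: they are white, on the carrier, and have copper in the window. I'll confirm with an enlarged crop and measure.

```bash
cat > h.py <<'E'
import cv2,numpy as np
from bench import eyes
def ray(n,uv,z):
    p=eyes.camera_params(n); R=cv2.Rodrigues(np.array(p['rvec']))[0]; c=-R.T@np.array(p['tvec'])
    d=R.T@np.array([(uv[0]-p['cx'])/p['fx'],(uv[1]-p['cy'])/p['fy'],1]); return c+d*(z-c[2])/d[2]
def rect(n,mask,z,minA=60):
    cs=cv2.findContours(mask.astype(np.uint8),cv2.RETR_EXTERNAL,cv2.CHAIN_APPROX_NONE)[0]
    for c in cs:
        if cv2.contourArea(c)<minA: continue
        w=np.array([ray(n,q[0],z)[:2]*1000 for q in c],np.float32); (cx,cy),(a,b),t=cv2.minAreaRect(w)
        m=np.array(c)[:,0].mean(0).round(); print(m,'ctr mm',round(cx),round(cy),'size',round(a),round(b),'ang',round(t,1))
def rgb(im): return [im[:,:,i].astype(int) for i in range(3)]
E
python3 - <<'E'
from h import *
im=cv2.imread('pics/top0.png')[:,:,::-1]; r,g,b=rgb(im)
cv2.imwrite('pics/crop0.png',cv2.resize(im[115:255,80:440][:,:,::-1],None,fx=2.2,fy=2.2,interpolation=cv2.INTER_CUBIC))
print('purple');rect('top',(b>g+60)&(r>g+40)&(np.arange(384)[:,None]>100),.04)
print('green');rect('top',(g>r+60)&(g>b+60),.04)
print('brown');rect('top',(r>b+40)&(np.arange(384)[:,None]<250)&(np.arange(512)<145),.04)
print('copper');m=(r>b+40)&(np.arange(384)[:,None]<220)&(np.arange(512)>150);rect('top',m,.03,20)
print('carrier');m=(np.minimum(np.minimum(r,g),b)>185)&(np.arange(384)[:,None]>110)&(np.arange(384)[:,None]<230);rect('top',m,.006)
for p in [(168,133),(189,136),(185,177),(164,173),(230,141),(251,145),(246,186),(225,182)]: print(p,im[p[1],p[0]],(ray('top',p,.046)*1000).round())
for p in [(350,126),(420,138),(408,224),(334,212)]: print(p,(ray('top',p,.024)*1000).round())
E
```

```text
purple
[300. 163.] ctr mm 545 -53 size 47 97 ang 14.6
green
[179. 245.] ctr mm 335 239 size 47 95 ang 87.2
brown
[114. 131.] ctr mm 615 419 size 106 52 ang 90.0
copper
[237. 164.] ctr mm 542 107 size 17 44 ang 81.6
[176. 155.] ctr mm 559 262 size 15 44 ang 82.1
carrier
[208. 168.] ctr mm 536 184 size 279 181 ang 81.1
(168, 133) [238 235 234] [613. 281.  46.]
(189, 136) [68 67 66] [606. 228.  46.]
(185, 177) [29 26 26] [501. 233.  46.]
(164, 173) [32 33 32] [510. 285.  46.]
(230, 141) [235 233 233] [596. 125.  46.]
(251, 145) [233 231 229] [587.  72.  46.]
(246, 186) [29 30 30] [483.  82.  46.]
(225, 182) [48 48 44] [491. 134.  46.]
(350, 126) [ 651. -184.   24.]
(420, 138) [ 624. -366.   24.]
(408, 224) [ 400. -326.   24.]
(334, 212) [ 426. -140.   24.]
```

View pics/crop0.png

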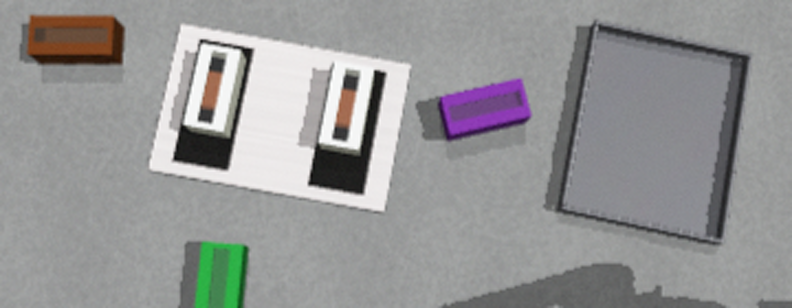

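The crop confirms two white cartridges with copper in the window: A lid centre at about (176,155) and B at about (238,163). A is roughly at (557,260), B at (540,107), both with length axis at −8°. The tray is at (525,−254), and the purple box is 40 mm high at (545,−53).

The moves can't tilt the tool, so I'll lower one end of the held cartridge onto the purple box to tilt it between the pads. First I turn the tool.

```bash
cat >> h.py <<'E'
def go(x,y,z,yaw=-8):
    from bench import monitor
    from scipy.spatial.transform import Rotation as Ro
    s=monitor.observe(); R=Ro.from_rotvec(s['ee_rot']).as_matrix(); d=np.array([x,y,z])/1000-s['ee_pos']
    yw=np.degrees(np.arctan2(R[1,0],R[0,0])); print('t',s['time'],'pos mm',(s['ee_pos']*1000).round(1),'yaw',yw.round(1),'down',R[2,2].round(4),'q',s['qpos'].round(2),'F',s['contact_force'].round(1),'M',s['wrist_torque'].round(2),'open',round(s['opening'],4))
    a=np.radians(yaw); T=np.array([[np.cos(a),np.sin(a),0],[np.sin(a),-np.cos(a),0],[0,0,-1]])
    print('shift cm at target yaw',(100*T.T@d).round(2),'turn deg',round((yw-yaw+180)%360-180,1))
E
```

send_rows([
  [8.5,[0,0,0],8.5],
  [8.5,[0,0,0],8.5],
  [8.5,[0,0,0],8.5],
  [8.5,[0,0,0],8.5],
  [8.5,[0,0,0],0],
], force=30)

```text
time: 0.6
ee_pos: [0.2744, -0.561, 0.2415]
ee_rot: [-3.133, 0.217, 0.001]
contact_force: [0.6, 0.4, 0.3]
opening: 0.0853
gripper_force: 0.0
```

```bash
python3 -c "
from h import *
go(557,260,150)"
```

```text
t 0.6 pos mm [ 274.4 -561.   241.5] yaw -7.9 down -1.0 q [-1.23  0.22  1.61 -0.    1.31  0.48] F [0.6 0.4 0.3] M [ 0.03 -0.04 -0.03] open 0.0853
shift cm at target yaw [ 16.56 -85.24   9.15] turn deg 0.1
```

Cartridge B is nearer the purple box, so I'll test it first.

send_rows([
  [8.5,[1.1,-4.5,0],0],
  [8.5,[1.1,-4.5,0],0],
  [8.5,[1.1,-4.5,0],0],
  [8.5,[1.1,-4.5,0],0],
  [8.5,[1.1,-4.5,0],0],
  [8.5,[1.1,-4.5,0],0],
  [8.5,[1.1,-4.5,0],0],
  [8.5,[1.1,-4.5,0],0],
])

```text
time: 1.4
ee_pos: [0.4117, -0.2152, 0.2422]
ee_rot: [-3.134, 0.213, -0.0]
contact_force: [0.5, -0.2, 0.1]
opening: 0.0851
gripper_force: 0.0
```

send_rows([
  [8.5,[1.1,-4.5,0],0],
  [8.5,[1.1,-4.5,0],0],
  [8.5,[1.1,-4.5,0],0],
  [8.5,[1.1,-4.5,0],0],
  [8.5,[1.1,-4.5,0],0],
  [8.5,[1.1,-4.5,0],0],
  [8.5,[1.1,-4.5,0],0],
  [8.5,[0,0,0],0],
])

```text
time: 2.2
ee_pos: [0.5322, 0.089, 0.2422]
ee_rot: [-3.133, 0.203, -0.001]
contact_force: [0.2, -0.8, 0.6]
opening: 0.0852
gripper_force: 0.0
```

```bash
python3 -c "
from h import *
go(540,107,100)"
```

```text
t 2.2 pos mm [532.2  89.  242.2] yaw -7.4 down -1.0 q [0.03 0.03 1.82 0.   1.29 1.73] F [ 0.2 -0.8  0.6] M [-0.01 -0.04 -0.02] open 0.0852
shift cm at target yaw [ 0.52 -1.89 14.22] turn deg 0.6
```

send_rows([
  [8.5,[0.5,-1.9,3.0],0.6],
  [8.5,[0,0,4.0],0],
  [8.5,[0,0,4.0],0],
  [8.5,[0,0,4.0],0],
  [8.5,[0,0,3.5],0],
  [8.5,[0,0,2.0],0],
  [8.5,[0,0,1.3],0],
  [8.5,[0,0,0],0],
])

```text
time: 3.0
ee_pos: [0.5369, 0.1017, 0.0223]
ee_rot: [3.132, -0.232, -0.007]
contact_force: [0.7, 0.5, -0.0]
opening: 0.0849
gripper_force: 0.0
```

send_rows([
  [4.0,[0,0,0],0],
  [4.0,[0,0,0],0],
  [4.0,[0,0,0],0],
  [4.0,[0,0,0],0],
  [4.0,[0,0,0],0],
  [4.0,[0,0,0],0],
], force=30)

```text
time: 3.6
ee_pos: [0.5409, 0.1029, 0.0265]
ee_rot: [-3.132, 0.234, -0.007]
contact_force: [0.8, 2.0, 5.7]
opening: 0.0456
gripper_force: 33.5
```

```bash
python3 -c "
from h import *
go(540,107,24)
im=eyes.get_image('side'); cv2.imwrite('pics/s1.png',cv2.resize(im[150:300,150:350][:,:,::-1],None,fx=3,fy=3))"
```

```text
t 3.6 pos mm [540.9 102.9  26.5] yaw -8.5 down -1.0 q [0.06 0.34 1.92 0.   0.88 1.78] F [0.8 2.  5.7] M [ 0.4   0.03 -0.03] open 0.0456
shift cm at target yaw [-0.15 -0.4   0.25] turn deg -0.5
```

View pics/s1.png

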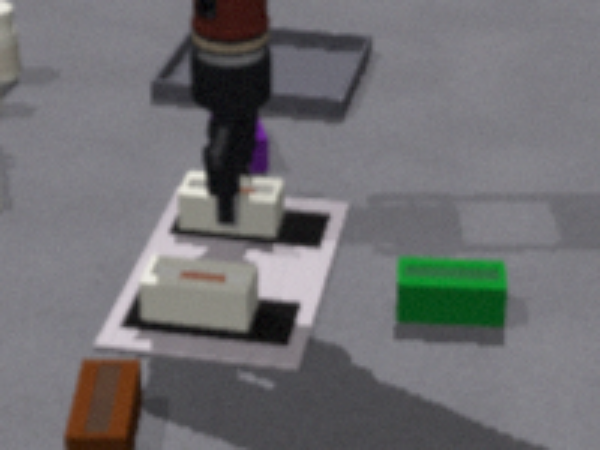

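The side view shows the fingers gripping B at mid-length, at crop column ~228 with the lid spanning 180–285. Next I lift it straight up.

send_rows([
  [4.0,[0,0,-1],0],
  [4.0,[0,0,-2],0],
  [4.0,[0,0,-3],-4],
  [4.0,[0,0,-3],-6.5],
  [4.0,[0,0,0],-6.5],
  [4.0,[0,0,0],-6.5],
  [4.0,[0,0,0],0],
], force=25)

```text
time: 4.35
ee_pos: [0.5379, 0.1021, 0.1142]
ee_rot: [3.114, 0.409, -0.002]
contact_force: [-0.3, -0.4, -3.7]
opening: 0.0455
gripper_force: 32.4
```

```bash
python3 -c "
from h import *
go(487,-69,61,15)"
```

```text
t 4.35 pos mm [537.9 102.1 114.2] yaw 15.0 down -1.0 q [ 0.06  0.2   1.89 -0.    1.05  1.37] F [-0.3 -0.4 -3.7] M [-0.02  0.02 -0.02] open 0.0455
shift cm at target yaw [-9.34 15.21  5.32] turn deg -0.0
```

send_rows([
  [4.0,[-2.3,3.8,0],0],
  [4.0,[-2.3,3.8,0],0],
  [4.0,[-2.3,3.8,0],0],
  [4.0,[-2.4,3.8,0],0],
  [4.0,[0,0,2],0],
  [4.0,[0,0,2],0],
  [4.0,[0,0,0.5],0],
  [4.0,[0,0,0],0],
], force=20)

```text
time: 5.15
ee_pos: [0.4865, -0.068, 0.0679]
ee_rot: [-3.114, -0.407, 0.006]
contact_force: [-0.8, -0.1, -2.2]
opening: 0.0451
gripper_force: 32.3
```

```bash
python3 -c "
from h import *
go(487,-69,45,15)
im=eyes.get_image('side'); cv2.imwrite('pics/s2.png',cv2.resize(im[130:280,150:350][:,:,::-1],None,fx=3,fy=3))"
```

```text
t 5.15 pos mm [486.5 -68.   67.9] yaw 14.9 down -1.0 q [-0.28  0.17  2.04 -0.    0.94  1.03] F [-0.8 -0.1 -2.2] M [-0.02  0.01  0.02] open 0.0451
shift cm at target yaw [0.02 0.11 2.29] turn deg -0.1
```

View pics/s2.png

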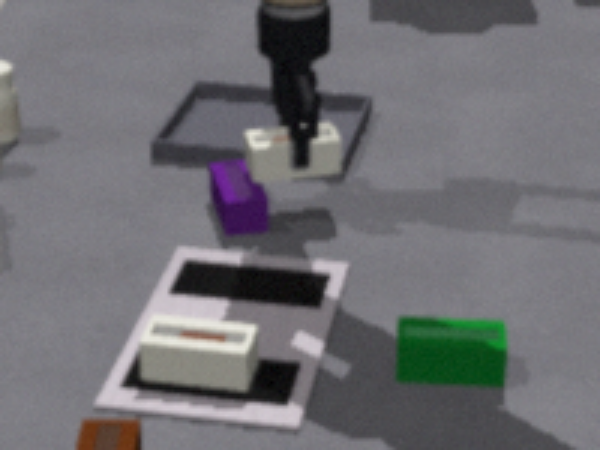

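The side view shows B held level, with its front end (about (255,150) in the crop) just over the near edge of the purple box. Now I press it down to tilt it.

send_rows([
  [4.0,[0,0,0.5],0],
  [4.0,[0,0,0.4],0],
  [4.0,[0,0,0.3],0],
  [4.0,[0,0,0.3],0],
])

```text
time: 5.6
ee_pos: [0.4875, -0.069, 0.0563]
ee_rot: [3.114, 0.411, -0.006]
contact_force: [-11.6, -2.2, 16.4]
opening: 0.0457
gripper_force: 35.7
```

send_rows([
  [4.0,[0,0,0.3],0],
  [4.0,[0,0,0.3],0],
  [4.0,[0,0,0.2],0],
  [4.0,[0,0,0],0],
  [4.0,[0,0,0],0],
  [4.0,[0,0,0],0],
])

```text
time: 6.2
ee_pos: [0.4868, -0.0692, 0.0479]
ee_rot: [3.114, 0.411, -0.008]
contact_force: [-10.4, -3.0, 13.1]
opening: 0.046
gripper_force: 38.1
```

```bash
python3 -c "
from h import *
go(487,-69,45,15)
im=eyes.get_image('side'); t=eyes.get_image('top')
a=cv2.resize(im[150:230,190:290],None,fx=4,fy=4);b=cv2.resize(t[130:210,260:360],None,fx=4,fy=4)
cv2.imwrite('pics/s3.png',np.hstack([a,b])[:,:,::-1])"
```

```text
t 6.2 pos mm [486.8 -69.2  47.9] yaw 15.0 down -1.0 q [-0.28  0.21  2.04 -0.    0.9   1.03] F [-10.4  -3.   13.1] M [-0.34  1.17 -0.03] open 0.046
shift cm at target yaw [ 0.03 -0.01  0.29] turn deg 0.0
```

View pics/s3.png

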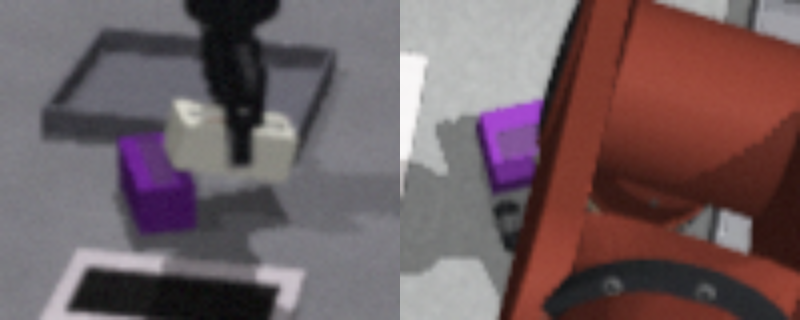

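It pivots in the grip: the side view shows a tilt of about 15°, with the front end resting on the purple edge. The top view is blocked by the arm. I'll press further.

send_rows([
  [4.0,[0.2,0,0.3],0],
  [4.0,[0.2,0,0.3],0],
  [4.0,[0.2,0,0.3],0],
  [4.0,[0.2,0,0.2],0],
  [4.0,[0,0,0],0],
  [4.0,[0,0,0],0],
  [4.0,[0,0,0],0],
])

```text
time: 7.0
ee_pos: [0.4952, -0.067, 0.0367]
ee_rot: [3.114, 0.411, -0.005]
contact_force: [-9.3, -3.0, 9.3]
opening: 0.0455
gripper_force: 42.1
```

```bash
python3 -c "
from h import *
go(487,-69,45,15)
im=eyes.get_image('side')
a=cv2.resize(im[150:230,180:290],None,fx=7,fy=7,interpolation=cv2.INTER_CUBIC)
cv2.imwrite('pics/s4.png',a[:,:,::-1])"
```

```text
t 7.0 pos mm [495.2 -67.   36.7] yaw 15.0 down -1.0 q [-0.27  0.24  2.03 -0.    0.87  1.04] F [-9.3 -3.   9.3] M [-0.28  0.81  0.01] open 0.0455
shift cm at target yaw [-0.85 -0.02 -0.83] turn deg 0.0
```

View pics/s4.png

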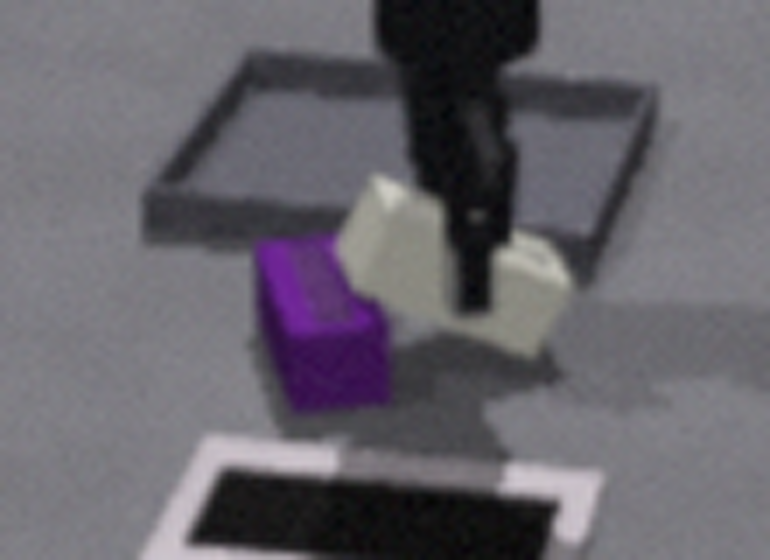

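B is tilted about 26° on the purple box, low end near (535,350) in the crop. I'll lift it and look for the copper block.

send_rows([
  [4.0,[-0.5,0,-2],0],
  [4.0,[-2,0,-4],0],
  [4.0,[-2,0,-4],0],
  [4.0,[0,0,-3],0],
  [4.0,[0,0,0],0],
  [4.0,[0,0,0],0],
])

```text
time: 7.65
ee_pos: [0.4531, -0.0781, 0.1658]
ee_rot: [3.114, 0.409, 0.003]
contact_force: [-1.0, -0.8, -3.0]
opening: 0.0457
gripper_force: 40.5
```

```bash
python3 -c "
from h import *
from bench import monitor
go(487,-69,45,15)
im=eyes.get_image('side');t=eyes.get_image('top')
M=[]
p=eyes.camera_params('side');R=cv2.Rodrigues(np.array(p['rvec']))[0]
pp=p['tvec']+R@(monitor.observe()['ee_pos']);u=int(p['fx']*pp[0]/pp[2]+p['cx']);v=int(p['fy']*pp[1]/pp[2]+p['cy']);print(u,v)
p=eyes.camera_params('top');R=cv2.Rodrigues(np.array(p['rvec']))[0]
pp=p['tvec']+R@(monitor.observe()['ee_pos']);U=int(p['fx']*pp[0]/pp[2]+p['cx']);V=int(p['fy']*pp[1]/pp[2]+p['cy'])
a=cv2.resize(im[v-30:v+30,u-35:u+35],(420,360),interpolation=cv2.INTER_CUBIC)
b=cv2.resize(t[V-30:V+30,U-30:U+30],(360,360),interpolation=cv2.INTER_CUBIC)
cv2.imwrite('pics/s5.png',np.hstack([a,b])[:,:,::-1])
print(monitor.observe()['wrist_torque'])"
```

```text
t 7.65 pos mm [453.1 -78.1 165.8] yaw 15.0 down -1.0 q [-0.32 -0.06  2.06  0.    1.14  0.99] F [-1.  -0.8 -3. ] M [-0.    0.04 -0.05] open 0.0457
shift cm at target yaw [ 3.51  0.   12.08] turn deg -0.0
259 151
[-0.04670671  0.0287889  -0.01317626]
```

View pics/s5.png

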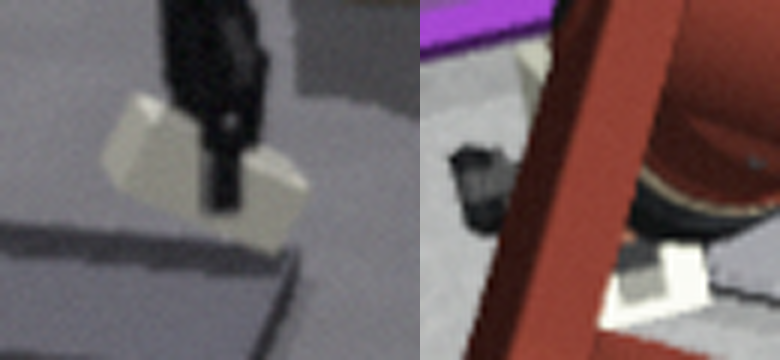

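In the side view the cartridge is clearly tilted. In the top view, black window floor shows at the low end (640,260), and copper starts only at about (625,238), roughly 28 mm from the end. That means the block is still at mid-length, so B is sound and A must be the loose one. I'll put B back and press it flat.

```bash
python3 -c "
from h import *
go(541,103,70,-8.5)"
```

```text
t 7.75 pos mm [451.3 -77.4 163.4] yaw 15.0 down -1.0 q [-0.32 -0.06  2.06 -0.    1.14  0.99] F [-0.4  0.2 -3.5] M [-0.05  0.03 -0.01] open 0.0456
shift cm at target yaw [  6.21 -19.17   9.34] turn deg 23.5
```

send_rows([
  [4.0,[0,0,0],8.0],
  [4.0,[0,0,0],8.0],
  [4.0,[0,0,0],7.5],
  [4.0,[1.2,-3.8,0],0],
  [4.0,[1.2,-3.8,0],0],
  [4.0,[1.3,-3.8,0],0],
  [4.0,[1.2,-3.8,0],0],
  [4.0,[1.3,-3.9,0],0],
])

```text
time: 8.55
ee_pos: [0.541, 0.1032, 0.1621]
ee_rot: [3.132, -0.234, -0.008]
contact_force: [0.6, -0.4, -2.7]
opening: 0.0453
gripper_force: 40.5
```

send_rows([
  [4.0,[0,0,3],0],
  [4.0,[0,0,3],0],
  [4.0,[0,0,2],0],
  [4.0,[0,0,0],0],
])

```text
time: 8.95
ee_pos: [0.5366, 0.1017, 0.0786]
ee_rot: [3.131, -0.233, -0.021]
contact_force: [-1.0, 0.1, -3.4]
opening: 0.0454
gripper_force: 40.3
```

```bash
python3 -c "
from h import *
go(541,103,27,-8.5)"
```

```text
t 8.95 pos mm [536.6 101.7  78.6] yaw -8.5 down -0.9999 q [ 0.06  0.26  1.9  -0.    0.99  1.78] F [-1.   0.1 -3.4] M [-0.02  0.11 -0.03] open 0.0454
shift cm at target yaw [ 0.42 -0.19  5.16] turn deg -0.0
```

send_rows([
  [4.0,[0.2,0,1.5],0],
  [4.0,[0.2,0,1.0],0],
  [4.0,[0,0,0.5],0],
  [4.0,[0,0,0.5],0],
  [4.0,[0,0,0.5],0],
  [4.0,[0,0,0.4],0],
  [4.0,[0,0,0.4],0],
  [4.0,[0,0,0],0],
])

```text
time: 9.75
ee_pos: [0.5487, 0.1008, 0.0399]
ee_rot: [3.133, -0.233, 0.007]
contact_force: [0.4, -1.0, 5.7]
opening: 0.0453
gripper_force: 41.7
```

```bash
python3 -c "
from h import *
go(541,103,27,-8.5)"
```

```text
t 9.75 pos mm [548.7 100.8  39.9] yaw -8.5 down -1.0 q [ 0.06  0.33  1.9  -0.    0.91  1.78] F [ 0.4 -1.   5.7] M [-0.22  0.29  0.08] open 0.0453
shift cm at target yaw [-0.8  -0.1   1.29] turn deg -0.0
```

send_rows([
  [4.0,[-0.2,0,0.4],0],
  [4.0,[-0.2,0,0.4],0],
  [4.0,[-0.2,0,0.4],0],
  [4.0,[0,0,0.2],0],
  [4.0,[0,0,0],0],
  [4.0,[0,0,0],0],
])

```text
time: 10.35
ee_pos: [0.5543, 0.1002, 0.033]
ee_rot: [3.132, -0.231, 0.045]
contact_force: [9.0, -6.4, 17.7]
opening: 0.0456
gripper_force: 43.8
```

```bash
python3 -c "
from h import *
go(541,103,27,-8.5)"
```

```text
t 10.35 pos mm [554.3 100.2  33. ] yaw -8.4 down -0.9996 q [ 0.06  0.34  1.9  -0.01  0.87  1.78] F [ 9.  -6.4 17.7] M [-1.11 -0.93  0.07] open 0.0456
shift cm at target yaw [-1.35 -0.08  0.6 ] turn deg 0.1
```

send_rows([
  [4.0,[-0.3,0,0.3],0],
  [4.0,[-0.3,0,0.2],0],
  [4.0,[-0.3,0,0.1],0],
  [4.0,[0,0,0],0],
  [4.0,[0,0,0],0],
])

```text
time: 10.85
ee_pos: [0.5537, 0.1015, 0.0316]
ee_rot: [-3.132, 0.23, -0.073]
contact_force: [15.7, -7.8, 23.8]
opening: 0.0458
gripper_force: 44.7
```

```bash
python3 -c "
from h import *
go(541,103,27,-8.5)
im=eyes.get_image('side'); 
a=cv2.resize(im[190:280,180:290],None,fx=7,fy=6.6,interpolation=cv2.INTER_CUBIC)
cv2.imwrite('pics/s6.png',a[:,:,::-1])"
```

```text
t 10.85 pos mm [553.7 101.5  31.6] yaw -8.4 down -0.9989 q [ 0.06  0.34  1.91 -0.01  0.84  1.78] F [15.7 -7.8 23.8] M [-1.4  -2.07  0.16] open 0.0458
shift cm at target yaw [-1.28  0.03  0.46] turn deg 0.1
```

View pics/s6.png

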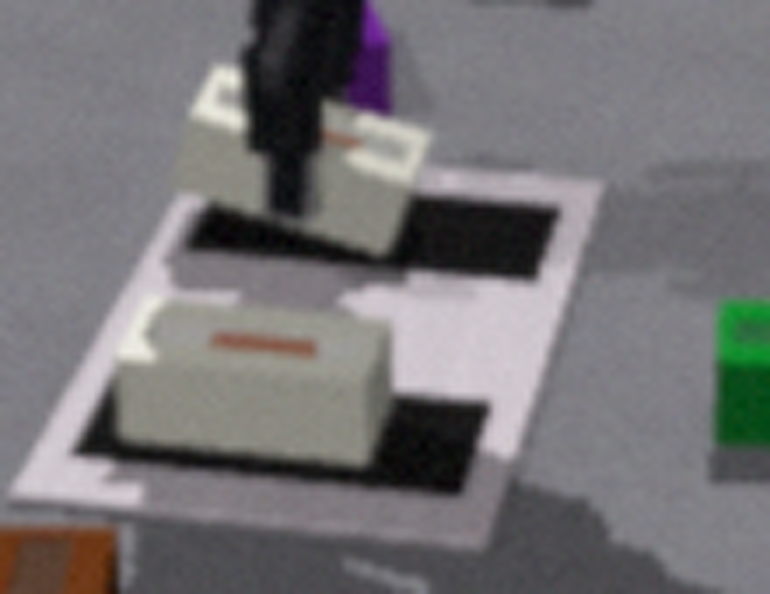

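The side view shows B in its slot and held, with the front end still about 15° up. Its position is right (lid columns ~209–242, as at the start) and its block is central. I'll loosen the grip gently so it settles flat.

send_rows([
  [4.6,[0,0,-0.2],0],
  [4.7,[0,0,0],0],
  [4.8,[0,0,0],0],
  [5.0,[0,0,0],0],
  [5.4,[0,0,0],0],
  [6.5,[0,0,0],0],
  [8.0,[0,0,0],0],
  [8.5,[0,0,0],0],
])

```text
time: 11.7
ee_pos: [0.5309, 0.1033, 0.0189]
ee_rot: [3.133, -0.234, -0.001]
contact_force: [0.5, 0.5, 0.1]
opening: 0.0849
gripper_force: 0.0
```

send_rows([
  [8.5,[0,0,0],0],
  [8.5,[0,0,-2],0],
  [8.5,[0,0,-4],0],
  [8.5,[0,0,-4],0],
  [8.5,[0,0,0],0],
])

```text
time: 12.2
ee_pos: [0.5366, 0.1037, 0.1261]
ee_rot: [-3.131, 0.234, -0.021]
contact_force: [0.3, -0.3, 0.8]
opening: 0.085
gripper_force: 0.0
```

```bash
python3 -c "
from h import *
go(557,258,110,-8)
im=eyes.get_image('side').astype(int); i0=cv2.imread('pics/side0.png')[:,:,::-1].astype(int)
for q in (i0,im):
    for c in (slice(195,215),):
        sub=q[195:242,200:255]
        m=(sub.min(2)>150)&(sub[:,:,0]-sub[:,:,2]>12); ys,xs=np.where(m); print(m.sum(),xs.mean()+200,ys.mean()+195,xs.min()+200,xs.max()+200,ys.min()+195,ys.max()+195)
        k=sub[:,:,0]-sub[:,:,2]>40; y,x=np.where(k); print('cu',k.sum(),x.mean()+200,y.mean()+195)
print(np.abs(im-i0)[200:245,205:250].mean())
cv2.imwrite('pics/s7.png',np.hstack([cv2.resize(z[190:270,180:270].astype(np.uint8),None,fx=4.4,fy=4.4) for z in (i0,im)])[:,:,::-1])"
```

```text
t 12.2 pos mm [536.6 103.7 126.1] yaw -8.5 down -0.9999 q [0.06 0.17 1.9  0.   1.05 1.78] F [ 0.3 -0.3  0.8] M [-0.02  0.02  0.03] open 0.085
shift cm at target yaw [ -0.13 -15.56   1.61] turn deg -0.5
88 225.42045454545456 217.72727272727272 201 242 209 240
cu 15 219.73333333333335 228.0
50 222.3 215.98 200 242 209 241
cu 10 216.3 238.2
16.797037037037036
```

```bash
python3 -c "
from h import *
for n in ('side','top'):
  for q in (cv2.imread(f'pics/{n}0.png')[:,:,::-1],eyes.get_image(n)):
    r,g,b=rgb(q); m=(b>g+50)&(r>g+30); m[:140]=0
    y,x=np.where(m); print(n,m.sum(),x.mean(),y.mean())
    if n=='top': rect('top',m,.04)
    if n=='top':
        m=(r>b+40);m[:120]=0;m[215:]=0;m[:,:150]=0;m[:,270:]=0;rect('top',m,.03,15)
        print(q[163,225:252].min(1))
"
```

```text
side 347 229.70893371757924 194.5792507204611
side 243 226.41152263374485 196.94650205761317
top 728 299.9409340659341 163.5
[300. 164.] ctr mm 544 -53 size 50 99 ang 14.6
[237. 164.] ctr mm 542 107 size 17 44 ang 81.6
[176. 155.] ctr mm 559 262 size 15 44 ang 82.1
[165 148 118 233 244 244 244 242 212  82  84  79  82  82  86 142 237 245
 244 244 243 230  98  26  27  30  36]
top 774 298.8966408268734 159.46511627906978
[299. 159.] ctr mm 555 -50 size 51 100 ang 14.8
[176. 156.] ctr mm 559 261 size 18 45 ang 81.1
[231. 141.] ctr mm 600 122 size 13 64 ang 1.6
[234. 148.] ctr mm 587 115 size 37 95 ang 6.5
[228. 158.] ctr mm 535 136 size 243 222 ang 1.4
[45 43 43 37 46 44 43 43 40 42 41 41 45 41 42 47 48 48 54 48 51 51 52 49
 52 55 56]
```

send_rows([
  [8.5,[0.2,-3.9,0],0],
  [8.5,[0.3,-3.9,0],0],
  [8.5,[0.2,-3.9,0],0],
  [8.5,[0.3,-3.9,0],0],
  [8.5,[0,0,0],0],
])

```text
time: 12.85
ee_pos: [0.5635, 0.2598, 0.117]
ee_rot: [-3.133, 0.228, 0.004]
contact_force: [-0.3, -0.3, -0.2]
opening: 0.0852
gripper_force: 0.0
```

```bash
python3 -c "
from h import *
go(560,260,25,-8)
q=eyes.get_image('top');cv2.imwrite('pics/t8.png',q[:,:,::-1])
r,g,b=rgb(q);m=(r>b+40);m[:120]=0;m[215:]=0;m[:,:150]=0;m[:,300:]=0;rect('top',m,.03,15)
q=eyes.get_image('side');r,g,b=rgb(q);m=(b>g+50)&(r>g+30); m[:140]=0;y,x=np.where(m); print(m.sum(),x.mean(),y.mean())
cv2.imwrite('pics/s8.png',q[:,:,::-1])
"
```

```text
t 12.85 pos mm [563.5 259.8 117. ] yaw -8.3 down -1.0 q [0.32 0.34 1.71 0.   1.09 2.03] F [-0.3 -0.3 -0.2] M [0.03 0.04 0.03] open 0.0852
shift cm at target yaw [-0.35  0.03  9.2 ] turn deg -0.3
[238. 164.] ctr mm 542 104 size 17 45 ang 81.6
[165. 167.] ctr mm 531 283 size 245 83 ang 3.8
241 228.34439834024897 196.16597510373444
```

B's copper block is back at (542,104), against (542,107) at the start, with the same size and angle, so B is back in place. The purple box has moved to (555,−50). Now I grasp A.

send_rows([
  [8.5,[-0.3,0,2.5],0],
  [8.5,[0,0,2.5],0],
  [8.5,[0,0,2.0],0],
  [8.5,[0,0,1.3],0],
  [8.5,[0,0,0.7],0],
  [8.5,[0,0,0],0],
], force=20)

```text
time: 13.55
ee_pos: [0.5604, 0.2555, 0.028]
ee_rot: [3.132, -0.235, -0.004]
contact_force: [-0.1, -0.5, 1.1]
opening: 0.085
gripper_force: 0.0
```

send_rows([
  [4.0,[0,0,0],0],
  [4.0,[0,0,0],0],
  [4.0,[0,0,0],0],
  [4.0,[0,0,0],0],
  [4.0,[0,0,0],0],
  [4.0,[0,0,0],0],
], force=20)

```text
time: 14.15
ee_pos: [0.5625, 0.2571, 0.0307]
ee_rot: [-3.132, 0.234, -0.004]
contact_force: [-0.6, 0.3, 6.2]
opening: 0.0458
gripper_force: 22.6
```

send_rows([
  [4.0,[0,0,-1],0],
  [4.0,[0,0,-2.5],0],
  [4.0,[0,0,-3],-6],
  [4.0,[0,0,-3],-8],
  [4.0,[0,0,0],-8],
  [4.0,[0,0,0],-1],
  [4.0,[0,0,0],0],
])

```text
time: 14.85
ee_pos: [0.5598, 0.256, 0.1229]
ee_rot: [3.116, 0.392, -0.005]
contact_force: [-0.9, -0.2, -4.0]
opening: 0.0456
gripper_force: 21.7
```

```bash
python3 -c "
from h import *
go(497,-66,100,15)"
```

```text
t 14.85 pos mm [559.8 256.  122.9] yaw 14.3 down -1.0 q [ 0.31  0.32  1.72 -0.    1.1   1.64] F [-0.9 -0.2 -4. ] M [-0.02  0.    0.01] open 0.0456
shift cm at target yaw [-14.4   29.48   2.29] turn deg -0.7
```

send_rows([
  [4.0,[-1.8,3.7,0],-0.7],
  [4.0,[-1.8,3.7,0],0],
  [4.0,[-1.8,3.7,0],0],
  [4.0,[-1.8,3.7,0],0],
  [4.0,[-1.8,3.7,0],0],
  [4.0,[-1.8,3.7,0],0],
  [4.0,[-1.8,3.6,0],0],
  [4.0,[-1.8,3.6,0],0],
])

```text
time: 15.65
ee_pos: [0.4967, -0.0659, 0.1227]
ee_rot: [-3.113, -0.411, 0.005]
contact_force: [0.3, -0.7, -2.9]
opening: 0.0456
gripper_force: 22.6
```

```bash
python3 -c "
from h import *
go(497,-66,68,15)
q=eyes.get_image('top');r,g,b=rgb(q);m=(b>g+50)&(r>g+30); m[:140]=0;rect('top',m,.04)
"
```

```text
t 15.65 pos mm [496.7 -65.9 122.7] yaw 15.0 down -1.0 q [-0.27  0.1   1.99 -0.    1.05  1.04] F [ 0.3 -0.7 -2.9] M [-0.01 -0.03  0.08] open 0.0456
shift cm at target yaw [0.03 0.02 5.47] turn deg 0.0
[288. 160.] ctr mm 552 -27 size 45 53 ang 14.8
```

send_rows([
  [4.0,[0,0,2.5],0],
  [4.0,[0,0,2.0],0],
  [4.0,[0,0,1.0],0],
  [4.0,[0,0,0.4],0],
  [4.0,[0,0,0.4],0],
  [4.0,[0,0,0.4],0],
  [4.0,[0,0,0.3],0],
  [4.0,[0,0,0.3],0],
])

```text
time: 16.5
ee_pos: [0.4976, -0.0648, 0.0524]
ee_rot: [3.114, 0.415, -0.006]
contact_force: [-6.8, -1.7, 8.6]
opening: 0.0456
gripper_force: 26.9
```

send_rows([
  [4.0,[0.2,0,0.3],0],
  [4.0,[0.2,0,0.3],0],
  [4.0,[0.2,0,0.2],0],
  [4.0,[0.2,0,0.2],0],
  [4.0,[0,0,0],0],
  [4.0,[0,0,0],0],
  [4.0,[0,0,0],0],
  [4.0,[0,0,0],0],
])

```text
time: 17.3
ee_pos: [0.5061, -0.0628, 0.0422]
ee_rot: [3.114, 0.414, -0.003]
contact_force: [-5.6, -2.1, 4.9]
opening: 0.0456
gripper_force: 28.9
```

```bash
python3 -c "
from h import *
go(480,-80,150,15)
q=eyes.get_image('side');cv2.imwrite('pics/s9.png',q[:,:,::-1])
sub=q[150:210,195:275].astype(int);m=((sub.min(2)>115)&(sub[:,:,0]-sub[:,:,2]>14)).astype(np.uint8)
for c in cv2.findContours(m,0,2)[0]:
    if cv2.contourArea(c)>40: print(cv2.minAreaRect(c), cv2.fitLine(c,2,0,.01,.01).ravel())
"
```

```text
t 17.3 pos mm [506.1 -62.8  42.2] yaw 15.2 down -1.0 q [-0.26  0.25  2.01 -0.    0.89  1.05] F [-5.6 -2.1  4.9] M [-0.11  0.43 -0.01] open 0.0456
shift cm at target yaw [ -2.97   0.99 -10.78] turn deg 0.2
```

send_rows([
  [4.0,[0.2,0,0.2],0],
  [4.0,[0.2,0,0.3],0],
  [4.0,[0,0,0],0],
  [4.0,[0,0,0],0],
  [4.0,[0,0,0],0],
])

```text
time: 17.85
ee_pos: [0.5075, -0.0625, 0.0405]
ee_rot: [3.113, 0.417, -0.017]
contact_force: [-20.5, -2.7, 32.8]
opening: 0.0456
gripper_force: 34.2
```

send_rows([
  [4.0,[-0.5,0,-2],0],
  [4.0,[-2,0,-4],0],
  [4.0,[-3,0,-4],0],
  [4.0,[0,0,-3],0],
  [4.0,[0,0,0],0],
  [4.0,[0,0,0],0],
])

```text
time: 18.45
ee_pos: [0.458, -0.076, 0.1669]
ee_rot: [3.113, 0.414, 0.004]
contact_force: [-0.3, -0.0, -2.6]
opening: 0.0455
gripper_force: 29.8
```

```bash
python3 -c "
from h import *
from bench import monitor
go(525,-254,150,-9)
im=eyes.get_image('side');t=eyes.get_image('top')
o=[]
for n,q in (('side',im),('top',t)):
    p=eyes.camera_params(n);P=cv2.projectPoints(monitor.observe()['ee_pos'][None],np.array(p['rvec']),np.array(p['tvec']),np.array([[p['fx'],0,p['cx']],[0,p['fy'],p['cy']],[0,0,1]]),None)[0].ravel().astype(int)
    o.append(cv2.resize(q[P[1]-32:P[1]+32,P[0]-32:P[0]+32],(400,400),interpolation=cv2.INTER_CUBIC))
cv2.imwrite('pics/s10.png',np.hstack(o)[:,:,::-1])"
```

```text
t 18.45 pos mm [458.  -76.  166.9] yaw 15.2 down -1.0 q [-0.32 -0.05  2.05  0.    1.14  0.99] F [-0.3 -0.  -2.6] M [ 0.03  0.03 -0.  ] open 0.0455
shift cm at target yaw [ 9.4  16.54  1.69] turn deg 24.2
```

View pics/s10.png

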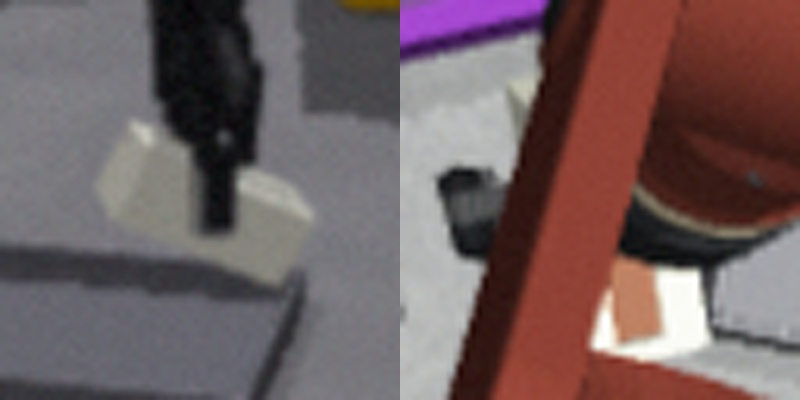

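In the top view copper now fills the low end of the window at (640,300), so A's block has slid and A is the loose one. I'll lay it in the tray. That was my last picture; from here I use numbers only.

send_rows([
  [4.0,[0,0,0],8.0],
  [4.0,[0,0,0],8.0],
  [4.0,[0,0,0],8.0],
  [4.0,[2.3,4.1,0],0],
  [4.0,[2.3,4.1,0],0],
  [4.0,[2.4,4.1,0],0],
  [4.0,[2.4,4.2,0],0],
  [4.0,[0,0,0],0],
])

```text
time: 19.35
ee_pos: [0.526, -0.2587, 0.1637]
ee_rot: [3.13, -0.248, -0.001]
contact_force: [0.2, 0.3, -2.6]
opening: 0.0453
gripper_force: 29.8
```

send_rows([
  [4.0,[0,0,3],0],
  [4.0,[0,0,4],0],
  [4.0,[0,0,3],0],
  [4.0,[0,0,1.5],0],
  [4.0,[0,0,0.6],0],
  [4.0,[0,0,0.4],0],
  [4.0,[0,0,0],0],
])

```text
time: 20.05
ee_pos: [0.5254, -0.2528, 0.0419]
ee_rot: [-3.131, 0.242, 0.0]
contact_force: [0.4, 0.8, -0.6]
opening: 0.0457
gripper_force: 30.0
```

```bash
python3 -c "
from h import *
go(525,-254,30,-9)"
```

```text
t 20.05 pos mm [ 525.4 -252.8   41.9] yaw -8.8 down -1.0 q [-0.57  0.38  1.83  0.    0.93  1.16] F [ 0.4  0.8 -0.6] M [0.14 0.05 0.  ] open 0.0457
shift cm at target yaw [-0.03  0.12  1.19] turn deg 0.2
```

send_rows([
  [4.0,[0,0,0.4],0],
  [4.0,[0,0,0.4],0],
  [4.0,[0,0,0.3],0],
  [4.0,[0,0,0],0],
  [4.6,[0,0,0],0],
  [4.7,[0,0,0],0],
  [4.8,[0,0,0],0],
  [5.0,[0,0,0],0],
])

```text
time: 20.85
ee_pos: [0.5241, -0.2536, 0.0298]
ee_rot: [-3.132, 0.242, 0.002]
contact_force: [-0.4, 0.2, 0.9]
opening: 0.05
gripper_force: 0.0
```

send_rows([
  [5.5,[0,0,0],0],
  [6.5,[0,0,0],0],
  [8.5,[0,0,0],0],
  [8.5,[0,0,0],0],
  [8.5,[0,0,0],0],
  [8.5,[0,0,-2],0],
  [8.5,[0,0,-4],0],
  [8.5,[0,0,-4],0],
])

```text
time: 21.65
ee_pos: [0.5238, -0.2529, 0.1302]
ee_rot: [-3.131, 0.242, 0.004]
contact_force: [0.7, -0.6, 0.8]
opening: 0.0849
gripper_force: 0.0
```

send_rows([
  [8.5,[-2,-2.5,-4],0],
  [8.5,[-3,3.5,0],0],
  [8.5,[-3,4,0],0],
  [8.5,[-3,4,0],0],
  [8.5,[-3,4,0],0],
  [8.5,[-3,4,0],0],
  [8.5,[-3,4,0],0],
  [8.5,[0,0,0],0],
])

```text
time: 22.45
ee_pos: [0.2913, -0.4352, 0.17]
ee_rot: [3.128, -0.253, -0.001]
contact_force: [-0.0, 0.4, 0.6]
opening: 0.0848
gripper_force: 0.0
```

```bash
python3 -c "
from h import *
go(274,-561,240,-9)
q=eyes.get_image('top');cv2.imwrite('pics/t11.png',q[:,:,::-1]);r,g,b=rgb(q)
m=(r>b+40);m[:120]=0;m[215:]=0;m[:,:150]=0;m[:,420:]=0;print('copper');rect('top',m,.03,15)
m=(np.minimum(np.minimum(r,g),b)>185);m[:120]=0;m[230:]=0;m[:,:310]=0;m[:,425:]=0;print('white in tray');rect('top',m,.045,40)
q0=cv2.imread('pics/top0.png')[:,:,::-1]
for z in (q0,q):print(z[163,225:255].min(1),z[140:192,238].min(1))
"
```

```text
t 22.45 pos mm [ 291.3 -435.2  170. ] yaw -9.2 down -1.0 q [-1.11  0.08  1.92 -0.    1.15  0.62] F [-0.   0.4  0.6] M [ 0.05 -0.03 -0.02] open 0.0848
shift cm at target yaw [ 0.26 12.7  -7.  ] turn deg -0.2
copper
[380. 180.] ctr mm 510 -257 size 16 37 ang 80.5
[238. 164.] ctr mm 542 104 size 17 44 ang 81.6
white in tray
[382. 171.] ctr mm 530 -257 size 47 97 ang 81.2
[165 148 118 233 244 244 244 242 212  82  84  79  82  82  86 142 237 245
 244 244 243 230  98  26  27  30  36 124 229 230] [230 230 231 237 244 238 189 136 121  72  54  57  53  58  55  66  76  81
  84  81  82  81  83  82  85  83  81  80  84  83  85  96 109 124 128 150
 167 192 227 234 244 237 175 102  83  34  25  30  26  27  26  25]
[167 148  41  78 197 244 244 244 244 236 111  78  79  83  81  82 110 200
 244 245 244 244 238 146  29  30  38 124 229 229] [229 229 236 244 239 211 161 154 114  56  56  57  55  56  56  70  81  83
  81  78  80  81  82  83  84  79  82  82  82  82  82  77  70  62  58  57
  58  78 187 244 231 141 107  85  31  29  26  22  27  29  30  33]
```

A lies flat in the tray: lid 47×97 mm, about 5 mm from the tray centre, with its block shifted about 20 mm. B is within about 3 mm of its start with its block central.

```bash
python3 -c "
from bench import hand_in
print(hand_in())"
```

```text
the job is handed in; nothing more can be done
None
```

I handed the job in at about 22 s (limit 58 s): the left cartridge (A) was the loose one and lies flat in the reject tray, and the sound one (B) is back flat within about 3 mm of its start; no verdict came back.

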